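# Slide the red hook tin into the caddy pocket

## Task

On the fly-tying bench, push the flat tin with the red lid across the deck of the wooden caddy with your fingertips until it drops over the rim into the round pocket and lies flat on the pocket's floor. Do not lift it or pick it up, keep it on the deck and right side up all the way, and leave the blue tin, the thread spools and everything else where they are.

Things in the scene. Friction and masses are not known exactly. Their poses are not given: they have to be found in the camera images.
- caddy: wooden bench caddy, fixed to the bench: a flat slab 210 mm (its x) by 300 mm (its y) and 20 mm thick; its deck (top face) is flat, level and without any raised border. Origin at the centre of its underside, z up; one round pocket is sunk in the deck, 25 mm from the middle towards its -x side
- pocket (a point): centre of the floor of the caddy's round black-lined pocket, 65 mm across and 10 mm deep (the floor lies 10 mm below the deck); axes as the caddy's. Its wall is upright, its rim level with the deck
- red_tin: round flat tin with a red lid, loose, standing on the caddy's deck to one side of the pocket: 60 mm across, 16 mm tall, upright side, about 50 g. Origin at the centre of its underside, z up through the lid. In the pocket its top stands 6 mm above the deck
- blue_tin: the same tin with a blue lid (60 mm across, 16 mm tall), loose, on the deck on the other side of the pocket; origin at the centre of its underside. To be left alone
- orange_spool: spool of orange thread standing on the deck near its +x edge, loose: 28 mm across, 36 mm tall, origin at the centre of its underside. To be left alone
- green_spool: spool of green thread standing on the deck near its +x edge, loose: 28 mm across, 36 mm tall, origin at the centre of its underside. To be left alone
- resin_bottle: small black bottle with a pointed nozzle standing on the bench: 28 mm across, 92 mm tall, origin at the centre of its underside. To be left alone
- flashlight: black flashlight standing upright on the bench: 32 mm across, 130 mm tall, origin at the centre of its underside. To be left alone
- bead_jar: amber glass jar with a metal cap standing on the bench: 48 mm across, 50 mm tall, origin at the centre of its underside. To be left alone
- brush: small brush lying on the bench, 170 mm long along its x axis. To be left alone
Things that resemble listed ones, but are neither listed nor needed, are in the scene too. What is shaped like the red_tin but turquoise is not meant.

How it is judged:
By the outcome, as a careful person would: the job done as asked, in the order asked, and still so for the second after the job is handed in, with the robot touching nothing.
It also fails if it takes over 35 s, if anything falls off the work surface, if the arm or the gripper's body presses on something with over 40 N, if the wrist force passes 120 N, or if a joint passes its speed limit or range.

## Robot

A 7-joint arm with a two-finger parallel gripper is mounted at the origin on the work surface. World frame = base frame: x ahead of the robot, y to its left, z up, the work surface at z = 0. Lengths are in m, angles in degrees, forces in N, time in s.
With the tool pointing down it reaches from about 0.35 to 0.9 m from the base axis. Payload 7.2 kg.
Tool frame: the origin (TCP) lies at the very end of the fingers, on their centre line; the grasp point (between the pads) lies 19 mm behind it; z points along the fingers, y is the line along which they close (so a half turn about z gives the same grasp; the last joint's range is limited). The gripper opens to 88 mm and grips with 3 to 60 N. Pads are 20 mm wide; open, the fingers measure 115 mm over their backs; the gripper's body (75 mm by 178 mm) begins 61 mm behind the grasp point.
Start: joints at [64.962, 23.554, -0.728, 91.456, 0.321, 64.991, -4.71], TCP at [0.225, -0.583, 0.188] pointing down, gripper open.
Joint ranges: [-169.25, 169.25], [-16.82, 113.86], [-84.01, 82.57], [7.8, 145.47], [-59.2, 239.2], [7.22, 106.19], [-163.78, 163.78]. Speed limits (degrees/s): [136.94, 136.94, 172.46, 172.46, 180, 180, 180].

## Interface

Orientations are given as [roll, pitch, yaw] about the fixed x, y, z axes, in that order (R = Rz(yaw) Ry(pitch) Rx(roll)).
In Python, from station import telemetry, imaging, workorder gives the robot as it stands.
- The arm moves only by the tool drive_tool, never from a script. Its argument "commands" is a list of rows, each a list of 7 numbers: the closure in counts, from 0 (fully open) to 255 (shut), then the shift along the tool's x, y, z each as a share of 0.2 m, from -1 to 1, then the turn, a rotation vector about the tool's x, y, z each as a share of 90 degrees, from -1 to 1. A call has exactly 8 rows; each row is the pose to reach, as a shift and turn from the pose commanded when the call began, along the tool's axes at that moment; what a row does not reach only later rows make up. A row lasts 1/8 s, in which the tool goes at most 62.5 mm and 10.7 degrees, less where a joint would pass 70% of its speed; a pose out of reach is approached as far as the arm can. A call with a number of a shift or a turn outside -1 to 1 is refused whole. A call with a gripper value outside its range is refused whole. The fingers move at their own pace and stop on an object; "squeeze" is the grip in N (left out, the last holds). Time passes only in rows, so rows that repeat a pose let the fingers close, or fill a call up. It gives the time, the measured TCP pose, the force, the opening and the grip force at its end, in the units of the state.
- telemetry.get_state(): the state, without advancing time (a new reading comes with each control period).
- imaging.grab_frame(name): name is "side" or "top" or "wrist"; returns (picture, depth): 420x560x3 uint8, red, green, blue; 420x560 float32, m along the optical axis (not along the pixel's ray), 0 where there is no reading.
- imaging.camera_info(name): a dict with "K" (3x3 intrinsics, pixels), "T" (4x4, takes a point from camera to world coordinates). Camera axes: x right, y down, z forward; pixel columns grow to the right and rows downward; lengths in m; the calibration is good to about 2 mm. A picture is of the moment at which its call begins: read the wrist's pose just before it. camera_info takes no time and is no camera call; for the wrist camera it gives the pose at the moment of the call.
- workorder.close_job(): hands the job in; it is judged then, once.
Trained networks look in the newest picture that a camera, given by its name, has taken for a name from the list of things; names that differ only in an ending like _2 or _b are one class to them, and where a whole thing is asked for, a point or a joint stands for the part that bears it (a point fixed in the world has none). Each returns a list of dicts, best first, with "p" (0 to 1); they miss things now and then, are a little off and sometimes report something else, mostly with a low value. They report only what shows in the picture. A call takes as long as a camera call. They do not tell look-alikes from the thing itself.
- imaging.search_frame(camera, target): "point" ([x, y, z] in m, in the coordinates of the camera as it stood for that picture, good to about 4 mm: the middle of the surface that is visible of it).
- imaging.masks_of(camera, target): "region" (420x560 bool, what is visible of it).
- imaging.landmark_of(camera, target): "point" ([x, y, z] in m, in the coordinates of the camera as it stood for that picture, good to about 4 mm: a listed point, or the origin of a listed thing).
The state is a dict: "clock": time; "qpos": joint angles; "joint_velocities": joint speeds; "joint_torque": joint torques, N m; "tcp_pos": TCP position; "eef_rot": TCP orientation; "ft_force": force on the tool from outside, world axes, zero at the start; "moment": the same for the moment, N m; "gripper_width": opening from 0.0 (shut) to 1.0 (fully open); "gripper_force": force on a finger pad.
Only numpy, scipy, OpenCV 4.12 (cv2) and the standard library are available. Lean on these libraries where they do the work, as an engineer would, in place of code of your own. Each camera call takes 0.05 s, during which the arm holds its last target. There are 200 camera calls.

## Working session

There is one attempt and no reset: what is moved stays moved. The work goes in short steps, Python scripts to look and compute and a tool call to move; the robot and the scene stay as the last step left them, time stands still between calls to the robot, and variables do not carry over. Pictures are saved under pics/ and viewed, at most 10 in all, crops included, and the job is handed in when it is done.

Besides the shell and the picture viewer there is one more tool, called after ">>>" as a command line: name --pt "numbers of a row" for each row, then --argument value for the rest. drive_tool: Moves the arm, as the interface text tells. Shift numbers are shares of 0.2 m and turn numbers shares of 90 degrees, none past 1 either way. Its arguments: {"type":"object","properties":{"commands":{"type":"array"},"squeeze":{"type":"number"}},"required":["commands"]}

```bash
mkdir -p pics
cat > h.py <<'E'
import numpy as np, cv2
from station import telemetry, imaging, workorder
def world(cam,p):
    T=np.array(imaging.camera_info(cam)["T"]); return T[:3,:3]@np.array(p)+T[:3,3]
def pix(cam,p):
    K=np.array(imaging.camera_info(cam)["K"]); q=K@np.array(p); return q[:2]/q[2]
E
python3 - <<'E'
from h import *
a,d=imaging.grab_frame("top"); cv2.imwrite("pics/top0.png",a[:,:,::-1])
b,_=imaging.grab_frame("side"); cv2.imwrite("pics/side0.png",b[:,:,::-1])
for n in ["caddy","pocket","red_tin","blue_tin","orange_spool","green_spool"]:
    for r in imaging.landmark_of("top",n)[:4]:
        print(n,round(r["p"],2),world("top",r["point"]).round(4),pix("top",r["point"]).round())
s=telemetry.get_state(); print(s)
E
```

```text
caddy 0.97 [ 0.5647 -0.0547  0.0011] [307. 220.]
pocket 0.68 [ 0.543  -0.0563  0.009 ] [307. 227.]
pocket 0.39 [0.5198 0.0195 0.0229] [282. 234.]
red_tin 0.83 [0.4121 0.183  0.003 ] [228. 269.]
red_tin 0.51 [0.5177 0.0199 0.0215] [282. 235.]
blue_tin 0.75 [ 0.5517 -0.1495  0.0181] [338. 224.]
orange_spool 0.41 [0.6321 0.07   0.0198] [266. 197.]
green_spool 0.68 [ 0.5513 -0.1511  0.0205] [339. 224.]
green_spool 0.46 [ 0.6551 -0.0585  0.0222] [309. 190.]
{'clock': 0.4, 'qpos': array([64.95979022, 23.56246564, -0.72746066, 91.46020475,  0.32079127,
       64.99082929, -4.71186751]), 'joint_velocities': array([-0.03869562, -0.15428465,  0.04573821, -0.07903818, -0.0428668 ,
       -0.04950796, -0.00805113]), 'joint_torque': array([-9.03752516e-04, -5.87126541e+01,  6.40165675e-01, -2.91016299e+01,
       -5.37558901e-02,  1.26424167e-02,  1.01265259e-04]), 'tcp_pos': array([ 0.22529264, -0.58291924,  0.18753108]), 'eef_rot': array([-1.79988567e+02,  8.33666577e-04,  2.11308347e+01]), 'ft_force': array([-0.69867849, -0.11686337,  0.30677806]), 'moment': array([-0.00339158, -0.03251937,  0.02081077]), 'gripper_force': 0.0, 'gripper_width': 1.0018673741423763}
```

Run:
```python
from h import *
a=cv2.imread("pics/top0.png")[130:300,190:390]
cv2.imwrite("pics/c0.png",cv2.resize(a,None,fx=3.5,fy=3.5,interpolation=cv2.INTER_CUBIC))
```

```text
(no output)
```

View pics/c0.png

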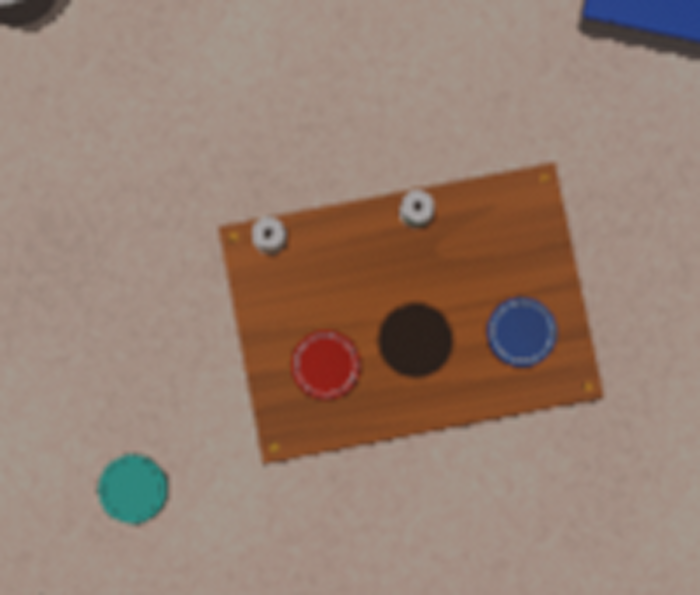

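View pics/side0.png

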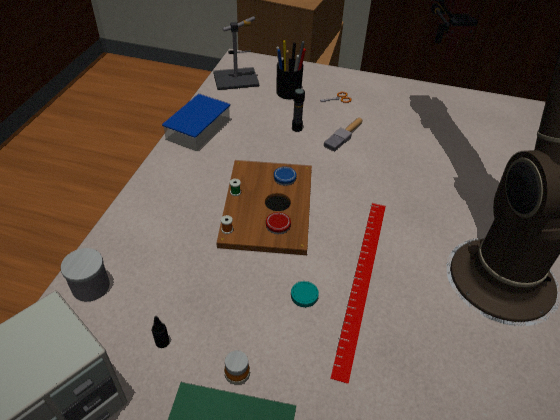

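The deck tin at top-image pixel (283,234) has the red lid, beside the pocket at (307,227). The look-alike at (228,269) is turquoise and lies on the bench. The other tin, at (339,224), is blue. The crop confirms that the one at (283,234) is the red tin.

```bash
cat >> h.py <<'E'
from scipy.spatial.transform import Rotation as R
def cen(cam,a,z,kind,box=None,T=None):
    """colour blob -> ellipse centre -> world at plane z"""
    h=cv2.cvtColor(a,cv2.COLOR_RGB2HSV); H,S,V=cv2.split(h)
    m={"red":((H<8)|(H>172))&(S>170)&(V>60),"blue":(H>100)&(H<125)&(S>90),"black":(V<60)}[kind]
    m=m.astype(np.uint8)
    if box: k=np.zeros_like(m); x0,y0,x1,y1=box; k[y0:y1,x0:x1]=1; m=m*k
    cs,_=cv2.findContours(m,cv2.RETR_EXTERNAL,cv2.CHAIN_APPROX_NONE); c=max(cs,key=cv2.contourArea)
    (u,v),ax,_=cv2.fitEllipse(cv2.convexHull(c))
    ci=imaging.camera_info(cam); T=np.array(ci["T"]) if T is None else T
    r=T[:3,:3]@np.linalg.solve(np.array(ci["K"]),[u,v,1]); s=(z-T[2,3])/r[2]
    return T[:3,3]+s*r,(round(u),round(v)),ax
def totool(d,rpy=None):
    if rpy is None: rpy=telemetry.get_state()["eef_rot"]
    return R.from_euler("xyz",rpy,degrees=True).inv().apply(d)
E
python3 - <<'E'
from h import *
a=cv2.imread("pics/top0.png")[:,:,::-1].copy(); bx=(255,180,360,260)
r,*i=cen("top",a,.036,"red",bx);print(r,i)
p,*i=cen("top",a,.02,"black",(290,205,325,250));print(p,i)
b,*i=cen("top",a,.036,"blue",bx);print(b,i)
d=p-r;print(np.degrees(np.arctan2(d[1],d[0])),np.hypot(*d[:2]))
s=telemetry.get_state()
D=np.array([r[0],r[1],.25])-s["tcp_pos"]
for k,yaw in enumerate([21.13,21.13+28.7,21.13+57.3]): print((totool(D/3,[180,0,yaw])/.2).round(3))
E
```

```text
[0.51870057 0.02319925 0.036     ] [(281, 234), (17.29224967956543, 17.960790634155273)]
[ 0.54282408 -0.05907324  0.02      ] [(308, 227), (19.59149169921875, 19.93120765686035)]
[ 0.54971191 -0.14867296  0.036     ] [(338, 224), (17.469478607177734, 18.295963287353516)]
-73.6580816130818 0.08573625788970457
[ 0.82  -0.766 -0.104]
[ 1.087 -0.278 -0.104]
[ 1.088  0.276 -0.104]
```

>>> drive_tool --pt "80 0.08 -0.08 -0.02 0 0 -0.03" --pt "80 0.2 -0.19 -0.06 0 0 -0.08" --pt "80 0.34 -0.32 -0.1 0 0 -0.13" --pt "80 0.48 -0.45 -0.1 0 0 -0.18" --pt "80 0.62 -0.58 -0.1 0 0 -0.23" --pt "80 0.76 -0.71 -0.1 0 0 -0.28" --pt "80 0.88 -0.82 -0.1 0 0 -0.33" --pt "80 0.97 -0.91 -0.1 0 0 -0.36"

```text
clock: 1.4
tcp_pos: [0.3416, -0.3413, 0.2078]
eef_rot: [180.0, 0.0, 53.8]
ft_force: [0.3, 0.2, -0.8]
gripper_width: 0.687
gripper_force: 0.0
```

Run:
```python
from h import *
s=telemetry.get_state();print(s["clock"],s["tcp_pos"],s["eef_rot"],s["gripper_width"])
D=np.array([.5187,.0232,.25])-s["tcp_pos"]
y=s["eef_rot"][2];l=106.34-y
print((totool(D/2)/.2).round(3),(totool(D/2,[180,0,y+l/2])/.2).round(3),l/90)
```

```text
1.4 [ 0.34161599 -0.34132039  0.20782145] [1.79981386e+02 3.72533377e-03 5.37968166e+01] 0.6872493496309771
[ 0.997 -0.181 -0.106] [ 0.974  0.279 -0.105] 0.5838131492768398
```

>>> drive_tool --pt "140 0.13 -0.02 -0.02 0 0 -0.04" --pt "140 0.26 -0.05 -0.04 0 0 -0.08" --pt "140 0.39 -0.07 -0.06 0 0 -0.12" --pt "140 0.52 -0.09 -0.08 0 0 -0.16" --pt "140 0.65 -0.12 -0.1 0 0 -0.2" --pt "140 0.78 -0.14 -0.1 0 0 -0.24" --pt "140 0.9 -0.16 -0.1 0 0 -0.27" --pt "140 0.98 -0.18 -0.1 0 0 -0.29"

```text
clock: 2.4
tcp_pos: [0.4289, -0.1626, 0.2275]
eef_rot: [-180.0, -0.0, 79.8]
ft_force: [-0.4, -0.8, -0.8]
gripper_width: 0.452
gripper_force: 0.0
```

Run:
```python
from h import *
s=telemetry.get_state();print(s["clock"],s["tcp_pos"],s["eef_rot"],s["gripper_width"])
D=np.array([.5187,.0232,.25])-s["tcp_pos"]
print((totool(D)/.2).round(3),(106.34-s["eef_rot"][2])/90)
```

```text
2.4 [ 0.42885882 -0.16264731  0.22748701] [-1.79987683e+02 -1.30522108e-02  7.98216524e+01] 0.4518326084314026
[ 0.994  0.278 -0.112] 0.294648306667641
```

>>> drive_tool --pt "140 0.13 0.04 -0.01 0 0 -0.04" --pt "140 0.27 0.08 -0.03 0 0 -0.09" --pt "140 0.41 0.12 -0.05 0 0 -0.13" --pt "140 0.55 0.16 -0.07 0 0 -0.17" --pt "140 0.69 0.2 -0.09 0 0 -0.21" --pt "140 0.83 0.24 -0.11 0 0 -0.25" --pt "140 0.94 0.27 -0.11 0 0 -0.28" --pt "140 0.99 0.28 -0.11 0 0 -0.295"

```text
clock: 3.4
tcp_pos: [0.5193, 0.0223, 0.2495]
eef_rot: [-180.0, -0.0, 106.4]
ft_force: [0.6, -0.8, -0.1]
gripper_width: 0.451
gripper_force: 0.0
```

Run:
```python
from h import *
s=telemetry.get_state();print(s["clock"],s["tcp_pos"],s["eef_rot"],s["joint_velocities"].round(1))
T=np.array(imaging.camera_info("wrist")["T"]);np.save("T1.npy",T);print(T.round(3))
a,d=imaging.grab_frame("wrist"); cv2.imwrite("pics/w1.png",a[:,:,::-1])
for n in ["pocket","red_tin"]:
    for r in imaging.landmark_of("wrist",n)[:2]: print(n,r["p"],(T[:3,:3]@r["point"]+T[:3,3]).round(4),pix("wrist",r["point"]))
```

```text
3.4 [0.5192647  0.02228053 0.24947021] [-1.79991757e+02 -3.55473104e-02  1.06403369e+02] [-5.7  3.7 -2.2 -3.4  3.5  1.6  0.2]
[[ 0.96   0.271  0.076  0.498]
 [ 0.281 -0.924 -0.258  0.093]
 [ 0.     0.269 -0.963  0.447]
 [ 0.     0.     0.     1.   ]]
pocket 0.6 [ 0.5487 -0.0598  0.0111] [286.61061135 237.08972885]
red_tin 0.83 [0.518  0.015  0.0223] [279.93028646 177.41187213]
red_tin 0.74 [0.4144 0.18   0.0057] [231.77797917   7.49872059]
```

View pics/w1.png

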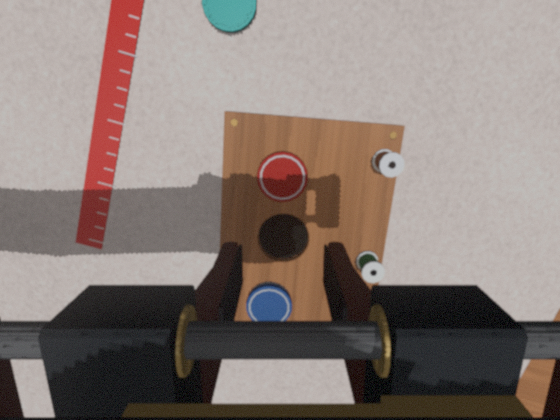

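The wrist view shows the red tin at (282,176), the pocket at (284,237) and the blue tin beyond it at (270,305). Next I refine their positions.

Run:
```python
from h import *
s=telemetry.get_state();print(s["tcp_pos"])
for k in range(2):
    if k==0: a=cv2.imread("pics/w1.png")[:,:,::-1].copy(); T=np.load("T1.npy")
    else: T=np.array(imaging.camera_info("wrist")["T"]); a,_=imaging.grab_frame("wrist")
    r,*i=cen("wrist",a,.036,"red",(240,140,330,212),T);print(r,i)
    p,*j=cen("wrist",a,.02,"black",(252,205,315,270),T);print(p,j)
d=p-r;yaw=np.degrees(np.arctan2(d[1],d[0]));print(yaw,np.hypot(*d[:2]))
u=d[:2]/np.hypot(*d[:2])
st=r[:2]-u*.052; print("start",st,"fin tcp",p[:2]-u*.0324)
print((totool(np.array([*st,.0235])-s["tcp_pos"])/.2).round(3), yaw+180-s["eef_rot"][2])
```

```text
[0.51871959 0.02040433 0.2493258 ]
[0.51961076 0.01858277 0.036     ] [(282, 177), (36.657745361328125, 37.31344223022461)]
[ 0.54219123 -0.05730158  0.02      ] [(282, 236), (45.74607467651367, 49.26491928100586)]
[0.51948013 0.0182429  0.036     ] [(283, 176), (37.15361785888672, 37.35613250732422)]
[ 0.54212307 -0.05761644  0.02      ] [(283, 235), (45.99505615234375, 49.18982696533203)]
-73.38038538527698 0.0791665522719
start [0.50460728 0.06807059] fin tcp [ 0.53285614 -0.02656996]
[ 2.490e-01 -1.000e-03  1.129e+00] 0.415776007097719
```

>>> drive_tool --pt "140 0.05 0 0.05 0 0 0" --pt "140 0.12 0 0.15 0 0 0" --pt "140 0.19 0 0.3 0 0 -0.005" --pt "140 0.24 0 0.5 0 0 -0.005" --pt "140 0.25 0 0.7 0 0 -0.005" --pt "140 0.25 0 0.85 0 0 -0.005" --pt "140 0.25 0 0.95 0 0 -0.005" --pt "140 0.25 0 0.95 0 0 -0.005"

```text
clock: 4.6
tcp_pos: [0.5032, 0.0681, 0.0581]
eef_rot: [-179.8, -0.0, 106.6]
ft_force: [0.4, 0.0, 0.8]
gripper_width: 0.449
gripper_force: 0.0
```

Run:
```python
from h import *
s=telemetry.get_state();print(s["tcp_pos"],s["eef_rot"],s["ft_force"])
a,d=imaging.grab_frame("side"); cv2.imwrite("pics/s2.png",cv2.resize(a[130:270,190:340,::-1],None,fx=4,fy=4))
print((totool(np.array([.5046,.0681,.024])-s["tcp_pos"])/.2).round(3))
print((totool(np.array([.5329,-.0266,.024])-s["tcp_pos"])/.2).round(3))
```

```text
[0.50321263 0.06814804 0.05809916] [-1.79808318e+02 -4.10023661e-02  1.06619486e+02] [0.38883926 0.04432132 0.76695275]
[-0.002  0.007  0.17 ]
[-0.496  0.007  0.17 ]
```

View pics/s2.png

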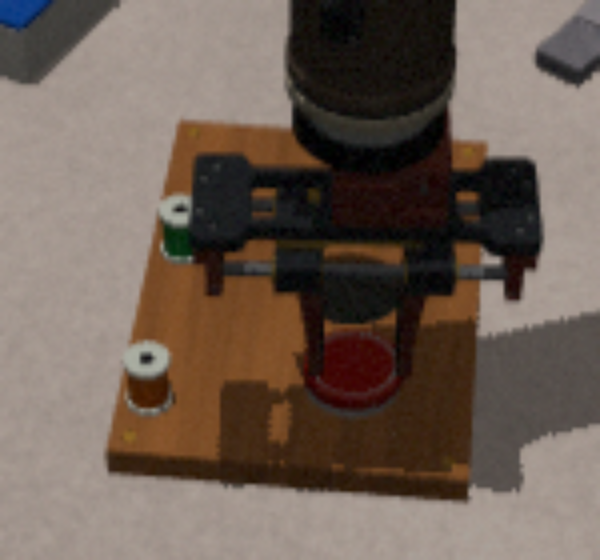

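The crop shows the fingertips overlapping the tin at about (315–405,375). I'll check whether that is only parallax by projecting the TCP into the image.

Run:
```python
from h import *
ci=imaging.camera_info("side");T=np.linalg.inv(np.array(ci["T"]))
for p in [(.5032,.0681,.058),(.5032,.0681,.02),(.5195,.0182,.036),(.5421,-.0576,.02),(.503,.068,.13)]:
    q=np.array(ci["K"])@(T@[*p,1])[:3];print(p,(q[:2]/q[2]-[190,130])*4)
print(np.array(ci["T"])[:3,3])
```

```text
(0.5032, 0.0681, 0.058) [356.03019697 403.85939688]
(0.5032, 0.0681, 0.02) [354.11012963 447.98278171]
(0.5195, 0.0182, 0.036) [352.34265359 363.23036059]
(0.5421, -0.0576, 0.02) [351.36225885 288.98212733]
(0.503, 0.068, 0.13) [360.33809738 314.17086775]
[0.31010211 0.81126846 0.90117869]
```

Run:
```python
from h import *
a,d=imaging.grab_frame("side");ci=imaging.camera_info("side");T=np.array(ci["T"])
v,u=np.mgrid[:420,:560];P=np.stack([u,v,np.ones_like(u)],-1)@np.linalg.inv(ci["K"]).T*d[...,None]
W=P@T[:3,:3].T+T[:3,3]
x,y,z=np.moveaxis(W,-1,0)
for lo,hi in [(.045,.055),(.055,.065),(.065,.075),(.075,.09),(.09,.11)]:
    m=(abs(x-.51)<.06)&(abs(y-.04)<.08)&(z>lo)&(z<hi)&(d>0)
    q=W[m]@np.array([[np.cos(np.radians(106.6)),np.sin(np.radians(106.6)),0],[np.sin(np.radians(106.6)),-np.cos(np.radians(106.6)),0]]).T if m.any() else None
    t=np.array([.5032,.0681]);t=np.array([np.cos(np.radians(106.6))*t[0]+np.sin(np.radians(106.6))*t[1],np.sin(np.radians(106.6))*t[0]-np.cos(np.radians(106.6))*t[1]])
    print(lo,m.sum(), None if q is None else ((q-t)*1000).round().astype(int)[:14].tolist(), [] if q is None else W[m][:3].round(3).tolist())
m=(abs(x-.5195)<.02)&(abs(y-.018)<.02);print("tin z",np.median(z[m]))
b,_=imaging.grab_frame("wrist");cv2.imwrite("pics/w2.png",b[:,:,::-1])
```

```text
0.045 0 None []
0.055 0 None []
0.065 0 None []
0.075 0 None []
0.09 46 [[-5, -18], [-1, -18], [-1, -18], [4, -18], [10, 30], [9, 23], [5, -18], [10, 30], [10, 28], [10, 25], [11, 23], [6, -18], [11, -20], [11, -25]] [[0.487, 0.058, 0.109], [0.486, 0.062, 0.109], [0.486, 0.062, 0.107]]
tin z 0.03787958537592084
```

View pics/w2.png

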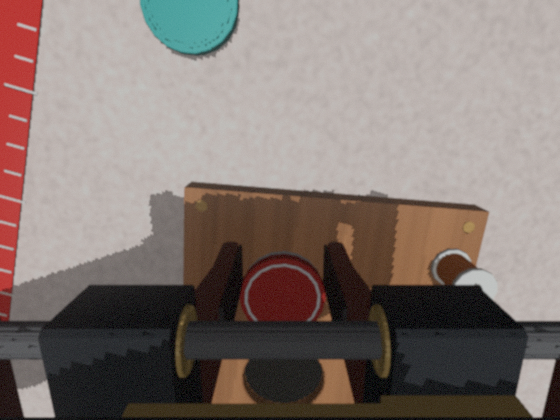

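The side view suggests the fingertips may be higher than the TCP reading says. I'll check this in depth.

Run:
```python
from h import *
s=telemetry.get_state();Rt=R.from_euler("xyz",s["eef_rot"],degrees=True).as_matrix();t=s["tcp_pos"];print(t)
for cam in ["side","wrist"]:
    ci=imaging.camera_info(cam);T=np.array(ci["T"]);K=np.array(ci["K"]);a,d=imaging.grab_frame(cam)
    v,u=np.mgrid[:420,:560];P=np.stack([u,v,np.ones_like(u)],-1)@np.linalg.inv(K).T*d[...,None]
    L=(P@T[:3,:3].T+T[:3,3]-t)@Rt
    m=(d>0)&(abs(L[...,0])<.02)&(abs(L[...,1])<.05)&(L[...,2]>-.08)&(L[...,2]<.018)
    print(cam,m.sum(),"no depth",(d==0).sum())
    if m.any():
        Q=L[m]*1000; o=np.argsort(-Q[:,2])[:12]; print(Q[o].round().astype(int).tolist(), list(zip(u[m][o].tolist(),v[m][o].tolist())))
    for z in (0,-.03):
        for y in(-.02,.02):
            p=Rt@[.01,y,z]+t; q=K@(T[:3,:3].T@(p-T[:3,3]));print(z,y,(q[:2]/q[2]).round())
    if cam=="side":
        print(d[215:245:3,264:272:2].round(3))
        cv2.imwrite("pics/s3.png",cv2.resize(cv2.convertScaleAbs(a[200:250,250:310,::-1],alpha=2.2),None,fx=10,fy=10,interpolation=cv2.INTER_CUBIC))
```

```text
[0.5053822  0.06857069 0.060428  ]
side 132 no depth 978
[[8, 21, -35], [10, -23, -35], [8, -21, -36], [9, 23, -36], [10, 25, -37], [10, 28, -37], [8, 25, -38], [10, -27, -38], [13, -25, -38], [11, -23, -39], [11, -25, -39], [10, 21, -40]] [(269, 222), (289, 223), (288, 222), (268, 222), (267, 222), (266, 222), (267, 221), (291, 222), (290, 223), (289, 222), (290, 222), (269, 221)]
0 -0.02 [287. 234.]
0 0.02 [269. 233.]
-0.03 -0.02 [288. 225.]
-0.03 0.02 [269. 224.]
[[1.223 1.087 1.085 1.203]
 [1.22  1.094 1.091 1.198]
 [1.213 1.101 1.1   1.188]
 [1.205 1.189 1.185 1.189]
 [1.195 1.193 1.183 1.178]
 [1.194 1.192 1.187 1.183]
 [1.183 1.184 1.186 1.187]
 [1.179 1.178 1.181 1.172]
 [1.171 1.174 1.17  1.175]
 [1.164 1.165 1.163 1.165]]
wrist 3309 no depth 922
[[3, 20, -34], [11, 27, -35], [-1, 20, -35], [2, 20, -35], [12, -24, -35], [2, 20, -35], [2, -20, -35], [3, 20, -35], [12, 25, -35], [12, -26, -35], [12, 24, -36], [12, 26, -36]] [(323, 258), (339, 242), (323, 266), (323, 260), (232, 242), (323, 261), (242, 260), (323, 259), (335, 242), (228, 242), (333, 242), (337, 242)]
0 -0.02 [248. 223.]
0 0.02 [317. 223.]
-0.03 -0.02 [242. 241.]
-0.03 0.02 [323. 241.]
```

View pics/s3.png

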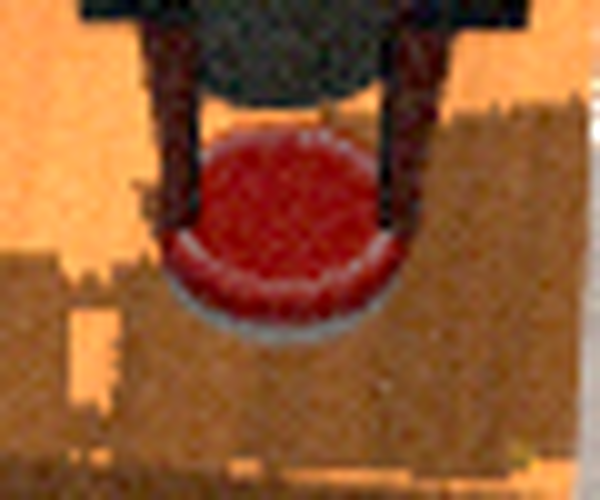

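Both cameras put the finger ends about 35 mm behind the reported TCP, and laterally they agree with it. I'll descend to a height that is safe under either reading and measure again.

>>> drive_tool --pt "140 0 0 0.02 0 0 0" --pt "140 0 0 0.05 0 0 0" --pt "140 0 0 0.09 0 0 0" --pt "140 0 0 0.13 0 0 0" --pt "140 0 0 0.15 0 0 0" --pt "140 0 0 0.16 0 0 0" --pt "140 0 0 0.16 0 0 0" --pt "140 0 0 0.16 0 0 0"

```text
clock: 5.85
tcp_pos: [0.5052, 0.0685, 0.0279]
eef_rot: [180.0, 0.0, 106.6]
ft_force: [0.1, -0.1, 0.0]
gripper_width: 0.447
gripper_force: 0.0
```

```bash
cat > tips.py <<'E'
from h import *
s=telemetry.get_state();Rt=R.from_euler("xyz",s["eef_rot"],degrees=True).as_matrix();t=s["tcp_pos"];print(s["clock"],t,s["eef_rot"],s["ft_force"])
for cam in ["side","wrist"]:
    ci=imaging.camera_info(cam);T=np.array(ci["T"]);K=np.array(ci["K"]);a,d=imaging.grab_frame(cam)
    v,u=np.mgrid[:420,:560];P=np.stack([u,v,np.ones_like(u)],-1)@np.linalg.inv(K).T*d[...,None]
    W=P@T[:3,:3].T+T[:3,3];L=(W-t)@Rt
    m=(d>0)&(abs(L[...,0])<.02)&(abs(L[...,1])<.05)&(L[...,2]>-.08)&(W[...,2]>.046)
    Q=L[m]*1000;o=np.argsort(-Q[:,2])[:8];print(cam,m.sum(),Q[o].round().astype(int).tolist(),W[m][o][:3,2])
    m=(d>0)&(abs(L[...,0])<.05)&(abs(L[...,1])>.045)&(abs(L[...,1])<.1)&(L[...,2]<-.03)&(W[...,2]>.065)
    if m.any(): Q=L[m]*1000;o=np.argsort(-Q[:,2])[:4];print("body",Q[o].round().astype(int).tolist())
E
python3 tips.py
```

```text
5.85 [0.50517561 0.06851232 0.02785995] [1.79975323e+02 4.58613946e-03 1.06632869e+02] [ 0.10553186 -0.10409817  0.03562901]
side 126 [[6, -20, -33], [9, 21, -36], [12, -24, -37], [11, 23, -37], [11, 27, -38], [10, -22, -38], [11, 25, -38], [9, 23, -39]] [0.06133656 0.06372174 0.06459571]
body [[30, 76, -117], [31, -79, -119], [31, -75, -119], [32, 74, -119]]
wrist 3338 [[2, 20, -34], [11, 22, -35], [3, -20, -35], [3, 20, -35], [12, -25, -35], [2, -20, -35], [10, -20, -35], [12, -26, -35]] [0.06194173 0.06246993 0.06261913]
body [[-2, 73, -115], [7, 73, -115], [-9, 73, -115], [8, 74, -115]]
```

>>> drive_tool --pt "140 0 0 0.04 0 0 0" --pt "140 0 0 0.09 0 0 0" --pt "140 0 0 0.13 0 0 0" --pt "140 0 0 0.16 0 0 0" --pt "140 0 0 0.18 0 0 0" --pt "140 0 0 0.19 0 0 0" --pt "140 0 0 0.195 0 0 0" --pt "140 0 0 0.195 0 0 0"

```text
clock: 6.95
tcp_pos: [0.5051, 0.0685, -0.0112]
eef_rot: [180.0, 0.0, 106.6]
ft_force: [-0.0, -0.2, 0.0]
gripper_width: 0.453
gripper_force: 0.0
```

Run:
```python
from h import *
s=telemetry.get_state();Rt=R.from_euler("xyz",s["eef_rot"],degrees=True).as_matrix();t=s["tcp_pos"];print(s["clock"],t,s["eef_rot"],s["ft_force"])
a,d=imaging.grab_frame("wrist"); T=np.array(imaging.camera_info("wrist")["T"])
cv2.imwrite("pics/w3.png",a[:,:,::-1])
print((totool(np.array([.5329,-.0266,t[2]])-t)/.2).round(3))
```

```text
6.95 [ 0.50509568  0.06847291 -0.01124392] [1.79985949e+02 4.76619786e-03 1.06634321e+02] [-0.03579283 -0.24513687  0.01091356]
[-0.495 -0.003  0.   ]
```

View pics/w3.png

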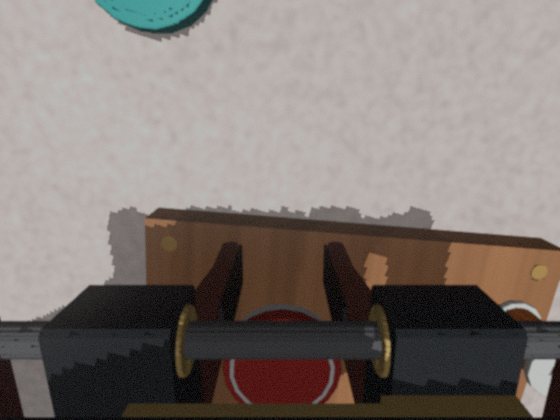

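The fingertips, at (230,245) and (335,245), straddle the deck behind the tin at (283,370) with no contact. Next I push slowly.

>>> drive_tool --pt "140 -0.03 0 0 0 0 0" --pt "140 -0.06 0 0 0 0 0" --pt "140 -0.09 0 0 0 0 0" --pt "140 -0.12 0 0 0 0 0" --pt "140 -0.15 0 0 0 0 0" --pt "140 -0.18 0 0 0 0 0" --pt "140 -0.21 0 0 0 0 0" --pt "140 -0.24 0 0 0 0 0"

```text
clock: 8.0
tcp_pos: [0.5188, 0.0221, -0.0114]
eef_rot: [-180.0, 0.0, 106.6]
ft_force: [0.3, 0.5, 0.1]
gripper_width: 0.451
gripper_force: 0.1
```

```bash
cat > look.py <<'E'
from h import *
import sys
s=telemetry.get_state();t=s["tcp_pos"];print(s["clock"],t,s["eef_rot"],s["ft_force"])
a,_=imaging.grab_frame("top");d=imaging.grab_frame("side")
print("top",cen("top",a,.036,"red",(255,180,360,260)))
print("side",cen("side",d[0],.036,"red",(200,140,320,260)))
cv2.imwrite(sys.argv[1],cv2.resize(d[0][130:270,190:340,::-1],None,fx=5,fy=4.2,interpolation=cv2.INTER_CUBIC))
print((totool(np.array([.5329,-.0266,t[2]])-t)/.2).round(3))
E
python3 look.py pics/l1.png
```

```text
8.0 [ 0.51881018  0.0220946  -0.0113633 ] [-1.79997863e+02  9.63622514e-04  1.06634127e+02] [0.2873864  0.54783825 0.09822149]Traceback (most recent call last):
  File "look.py", line 5, in <module>
    print("top",cen("top",a,.036,"red",(255,180,360,260)))
                ~~~^^^^^^^^^^^^^^^^^^^^^^^^^^^^^^^^^^^^^^
  File "h.py", line 14, in cen
    cs,_=cv2.findContours(m,cv2.RETR_EXTERNAL,cv2.CHAIN_APPROX_NONE); c=max(cs,key=cv2.contourArea)
                                                                        ~~~^^^^^^^^^^^^^^^^^^^^^^^^
ValueError: max() iterable argument is empty
```

>>> drive_tool --pt "140 -0.03 0 0 0 0 0" --pt "140 -0.06 0 0 0 0 0" --pt "140 -0.085 0 0 0 0 0" --pt "140 -0.11 0 0 0 0 0" --pt "140 -0.135 0 0 0 0 0" --pt "140 -0.155 0 0 0 0 0" --pt "140 -0.175 0 0 0 0 0" --pt "140 -0.19 0 0 0 0 0"

```text
clock: 9.1
tcp_pos: [0.5297, -0.0141, -0.0114]
eef_rot: [180.0, -0.0, 106.6]
ft_force: [-0.9, -0.7, -0.1]
gripper_width: 0.451
gripper_force: 0.2
```

```bash
sed -i '/^print("top"/d' look.py; python3 look.py pics/l2.png
```

```text
9.1 [ 0.5296551  -0.01414621 -0.01135638] [ 1.79999740e+02 -9.16073537e-04  1.06630715e+02] [-0.86884491 -0.70256993 -0.05083112]
side (array([ 0.53861597, -0.04191034,  0.036     ]), (278, 202), (15.234306335449219, 17.499530792236328))
[-0.064 -0.002  0.   ]
```

View pics/l2.png

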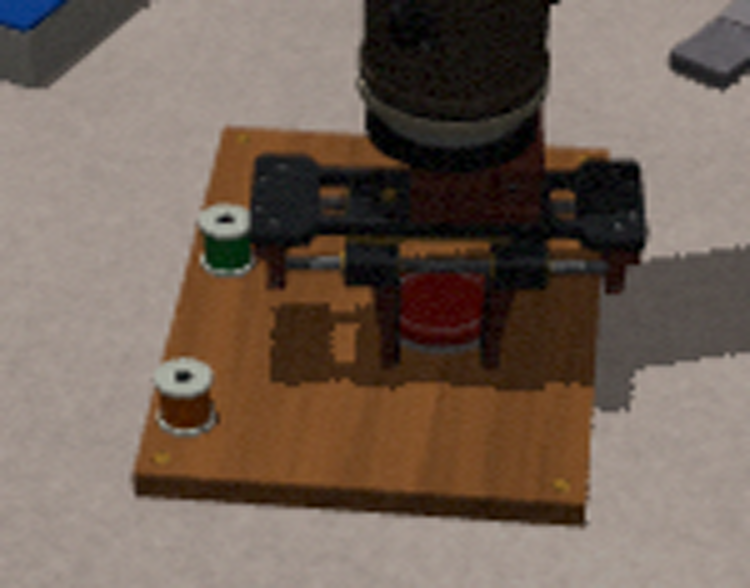

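The tin sits square in the two-finger cage at crop (440,310), flat and about 13 mm short of the pocket centre. I continue slowly.

>>> drive_tool --pt "140 -0.008 0 0 0 0 0" --pt "140 -0.016 0 0 0 0 0" --pt "140 -0.024 0 0 0 0 0" --pt "140 -0.032 0 0 0 0 0" --pt "140 -0.04 0 0 0 0 0" --pt "140 -0.048 0 0 0 0 0" --pt "140 -0.054 0 0 0 0 0" --pt "140 -0.06 0 0 0 0 0"

```text
clock: 10.2
tcp_pos: [0.5331, -0.0255, -0.0113]
eef_rot: [180.0, 0.0, 106.6]
ft_force: [0.1, 0.4, -0.4]
gripper_width: 0.447
gripper_force: 0.0
```

```bash
cat >> look.py <<'E'
dd=d[1];ci=imaging.camera_info("side");T=np.array(ci["T"])
v,u=np.mgrid[:420,:560];W=(np.stack([u,v,np.ones_like(u)],-1)@np.linalg.inv(ci["K"]).T*dd[...,None])@T[:3,:3].T+T[:3,3]
h=cv2.cvtColor(d[0],cv2.COLOR_RGB2HSV);m=((h[...,0]<8)|(h[...,0]>172))&(h[...,1]>170)&(h[...,2]>60)&(dd>0)&(abs(W[...,0]-.54)<.03)&(abs(W[...,1]+.055)<.03)&(W[...,2]<.05)
Q=W[m];c=np.linalg.lstsq(np.c_[Q[:,:2]-[.542,-.058],np.ones(len(Q))],Q[:,2],rcond=None)[0]
print("lid plane slope",c[:2].round(3),"z",c[2].round(4),len(Q),"deck",np.median(W[...,2][(abs(W[...,0]-.52)<.02)&(abs(W[...,1]-.05)<.02)]))
E
python3 look.py pics/l3.png
```

```text
10.2 [ 0.5330669  -0.02554875 -0.01134657] [1.79998267e+02 2.53360274e-03 1.06631065e+02] [ 0.08551834  0.43225354 -0.35421166]
side (array([ 0.54552024, -0.04354768,  0.036     ]), (275, 201), (4.480776309967041, 7.870284080505371))
[-0.005 -0.002  0.   ]
lid plane slope [-0.022  0.191] z 0.0323 38 deck 0.022502558779442072
```

>>> drive_tool --pt "140 -0.005 0 0 0 0 0" --pt "140 -0.01 0 0 0 0 0" --pt "140 -0.013 0 0 0 0 0" --pt "140 -0.016 0 0 0 0 0" --pt "140 -0.018 0 0 0 0 0" --pt "140 -0.02 0 0 0 0 0" --pt "140 -0.02 0 0 0 0 0" --pt "140 -0.02 0 0 0 0 0"

```text
clock: 11.3
tcp_pos: [0.5342, -0.0293, -0.0113]
eef_rot: [-180.0, 0.0, 106.6]
ft_force: [0.7, 0.4, 0.2]
gripper_width: 0.449
gripper_force: 0.1
```

```bash
python3 look.py pics/l4.png
```

```text
11.3 [ 0.53418047 -0.02931899 -0.01134677] [-1.79999946e+02  2.50707203e-03  1.06628604e+02] [0.65022789 0.3826327  0.16388956]
side (array([ 0.54044612, -0.0485562 ,  0.036     ]), (278, 200), (16.16378402709961, 17.62343978881836))
[ 0.015 -0.002  0.   ]
lid plane slope [0.005 0.023] z 0.0266 123 deck 0.020824050573731823
```

View pics/l4.png

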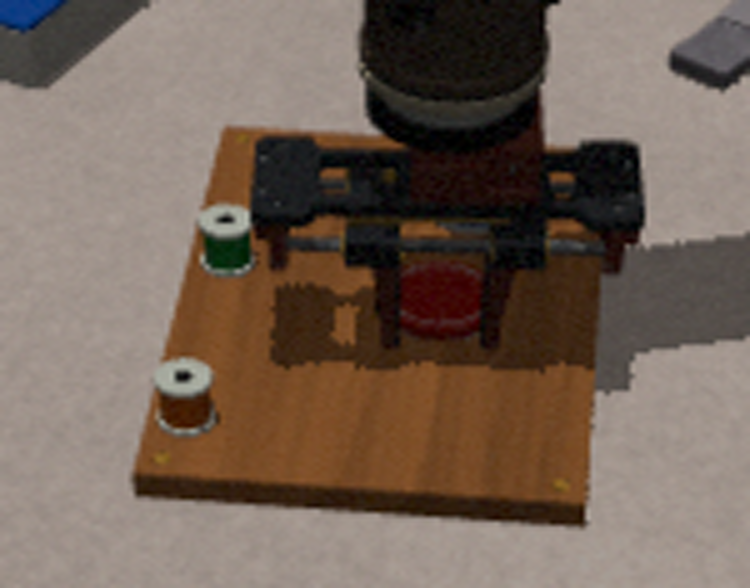

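The lid is level at z = 26.6 mm, against an expected 26 mm, so the tin has dropped in. I back away and lift.

>>> drive_tool --pt "140 0.02 0 0 0 0 0" --pt "140 0.05 0 0 0 0 0" --pt "140 0.09 0 0 0 0 0" --pt "140 0.13 0 -0.03 0 0 0" --pt "140 0.16 0 -0.15 0 0 0" --pt "140 0.18 0 -0.35 0 0 0" --pt "140 0.2 0 -0.55 0 0 0" --pt "140 0.2 0 -0.75 0 0 0"

```text
clock: 12.4
tcp_pos: [0.5224, 0.0101, 0.1404]
eef_rot: [180.0, 0.0, 106.7]
ft_force: [0.8, -0.7, -0.1]
gripper_width: 0.454
gripper_force: 0.0
```

>>> drive_tool --pt "140 0.1 0 -0.1 0 0 0" --pt "140 0.25 0 -0.2 0 0 0" --pt "140 0.4 0 -0.3 0 0 0" --pt "140 0.55 0 -0.3 0 0 0" --pt "140 0.7 0 -0.3 0 0 0" --pt "140 0.8 0 -0.3 0 0 0" --pt "140 0.85 0 -0.3 0 0 0" --pt "140 0.85 0 -0.3 0 0 0"

```text
clock: 13.4
tcp_pos: [0.4734, 0.1728, 0.1984]
eef_rot: [-180.0, -0.0, 106.7]
ft_force: [-0.5, -0.7, -0.9]
gripper_width: 0.452
gripper_force: 0.0
```

```bash
python3 look.py pics/l5.png
```

```text
13.4 [0.47338098 0.17279709 0.19835199] [-1.79968922e+02 -2.70861868e-03  1.06733787e+02] [-0.48296952 -0.651476   -0.8513498 ]
side (array([ 0.54039158, -0.04992172,  0.036     ]), (278, 200), (12.197303771972656, 16.998830795288086))
[-1.04  0.    0.  ]
lid plane slope [ 0.018 -0.011] z 0.0264 198 deck 0.020583406337123467
```

View pics/l5.png

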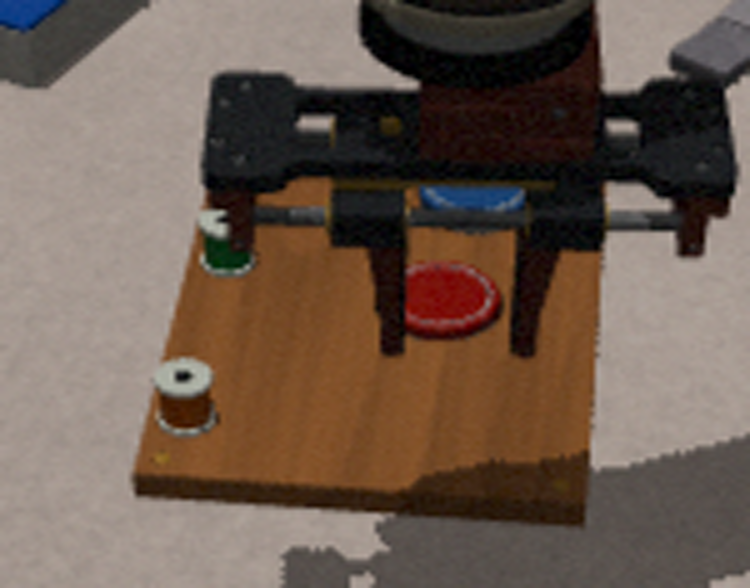

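The red tin lies flat in the pocket at crop (445,300), with its lid level at z ≈ 26 mm. The spools and the blue tin are where they were, and the gripper is clear.

```bash
python3 -c "
from h import *
print(workorder.close_job())"
```

```text
the job is handed in; nothing more can be done
None
```

The red tin was pushed across the deck into the round pocket and lies flat on its floor, nothing else appeared to have moved in the last side view, and the job was handed in after about 13.5 s of the 35 s allowed.

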